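# Click the push cap back home on the night lamp

## Robot

A 7-joint arm with a two-finger parallel gripper is mounted at the origin on the work surface. World frame = base frame: x ahead of the robot, y to its left, z up, the work surface at z = 0. Lengths are in m, angles in rad, forces in N, time in s.
With the tool pointing down it reaches from about 0.425 to 0.875 m from the base axis. Payload 8.4 kg.
Tool frame: the origin (TCP) lies midway between the tips of the shut fingers; the grasp point (between the pads) lies 19 mm behind it (manip.hold_point_z is the distance from the TCP to the grasp point, in m); z points along the fingers, y is the line along which they close (so a half turn about z gives the same grasp; the last joint's range is limited). The gripper opens to 85 mm and grips with 20 to 120 N. Pads are 22 mm wide; open, the fingers measure 114 mm over their backs; the gripper's body (76 mm by 85 mm) begins 54 mm behind the grasp point. The pads swing forward as they close: fully open they stand 13 mm farther back than shut.
Start: joints at [1.195, 0.333, 0.04, 1.465, -0.013, 1.343, -0.059], TCP at [0.178, -0.625, 0.231] pointing down, gripper open.
Joint ranges: [-2.58, 2.58], [-0.38, 2.09], [-1.3, 1.39], [0.25, 2.4], [-1.5, 4.64], [0.08, 2.09], [-2.65, 2.65]. Speed limits (rad/s): [2.22, 2.22, 2.79, 2.79, 3.14, 3.14, 3.14].

## Interface

Orientations are given as a rotation vector (axis times angle).
In Python, from bench import manip gives the robot as it stands.
- The arm moves only by the shell command python3 -m inch 'ROWS' [FORCE]. ROWS is JSON, a list that holds one entry, the list of rows, each a list of 7 numbers: the shift along the tool's x, y, z in cm, then the turn, a rotation vector about the tool's x, y, z in rad, then the closure in counts, from 0 (fully open) to 255 (shut). A call has 1 to 5 rows; each row shifts and turns the commanded pose from where the row before left it, along the tool's axes as they then stand; what a row does not reach is not made up. A row lasts 1/8 s, in which the tool goes at most 62.5 mm and 10.7 degrees, less where a joint would pass 70% of its speed; a pose out of reach is approached as far as the arm can. A call with a gripper value outside its range is refused whole. The fingers move at their own pace and stop on an object; FORCE is the grip in N (left out, the last holds). Time passes only in rows, so rows that do not move let the fingers close. It gives the time, the measured TCP pose, the force, the opening and the grip force at its end, in the units of the state.
- manip.sense(): the state, without advancing time (a new reading comes with each control period).
- manip.camera(name): name is "scene" or "top"; returns a dict with "frame" (480x640x3 uint8, red, green, blue), "mtx" (3x3 intrinsics, pixels), "extrinsics" (4x4, takes a point from camera to world coordinates). Camera axes: x right, y down, z forward; pixel columns grow to the right and rows downward; lengths in m; the calibration is good to about 2 mm. A picture is of the moment at which its call begins. There is no depth.
- manip.sign_off(): hands the job in; it is judged then, once.
The state is a dict: "t": time; "joint_pos": joint angles; "dq": joint speeds; "tau": joint torques, N m; "position": TCP position; "tcp_rot": TCP orientation; "ft_force": force on the tool from outside, world axes, zero at the start; "wrist_torque": the same for the moment, N m; "finger_gap": finger opening in m; "gripper_force": force on a finger pad.
Only numpy, scipy, OpenCV 4.12 (cv2) and the standard library are available. Lean on these libraries where they do the work, as an engineer would, in place of code of your own. Each camera call takes 0.05 s, during which the arm holds its last target. There are 200 camera calls.

## Task

The push cap has come off the night lamp. First swing the lamp's arm to either side, at least 50 degrees away from straight over the bare switch stud, then pick up the round cap and press it, open end down, onto the stud until it clicks home; keep pressing after the force drops so that the cap also holds the sprung switch pin down. Finish like that, with the gripper still holding the cap pressed down (do not let go) and the arm still swung aside, and leave the eraser, steel glass, pointer stick and globe where they are.

Things in the scene. Friction and masses are not known exactly. Their poses are not given: they have to be found in the camera images.
- lamp: Night lamp of white plastic, screwed to the desk (does not move). Origin on the desk directly under the switch stud; its x axis points from the stud to the post, z up. Base plate 270 x 110 mm, 22 mm high, reaching from x = -60 to 210 mm and y = -55 to 55 mm; the post (28 mm thick, its top 175 mm above the desk) stands at x = 165 mm, y = 0.
- stud (a point): The bare grey switch stud, an upright peg 26 mm thick on the base plate. This point is on its axis, 36 mm above the desk, on top of the boss (36 mm wide, 14 mm high) at its foot, where the cap's lower rim lands when pressed hard down. The stud ends 28 mm above this point, its top 10 mm tapering to 16 mm wide; a thin sprung pin stands out of it to 34.5 mm.
- snap (a point): Centre of four sprung round bulges on the stud, 34 mm across, 48.5 mm above the desk: the snap. Pushed on, the cap meets them with its rim 18 mm above the boss; they resist with up to roughly 7 to 15 N, give way with a force drop from about 15 mm, and below 8 mm (past the click) pull the cap down. The pin is met at 3.5 mm. A snapped cap stays on by itself.
- switch_pin (a joint): Travel of the thin vertical pin in the top of the stud: 0 up, 0.0035 m with the cap pressed right down on the boss. Its spring pushes back with about 2 N at first and 5 N at 0.0035. It counts as held down beyond 0.0015 m.
- swing_arm (a joint): Angle of the lamp's horizontal arm about the vertical axis of the post (rad). 0: the shade hangs straight over the stud; positive turns counter-clockwise seen from above, so the shade goes to the lamp's -y side. Stops at -1.6 and 1.6; light friction (under 1 N at the shade), it stays where it is left.
- pivot_top (a point): Point on the arm's pivot axis, at the top of the post, at the height of the arm (185 mm above the desk).
- shade (a point): The lamp's shade at the free end of the arm: round, white, 76 mm wide at its lower edge, 68 to 40 mm at the top, 165 mm out from the pivot axis. This point is on its axis 175 mm above the desk; the shade reaches from 153 to 205 mm above the desk, and can be pushed sideways. The arm's bar is 22 mm wide and 14 mm high, its top at 195 mm.
- cap_center (a point): Centre of the loose push cap, half-way up: a plain white plastic cylinder, 44 mm across, 36 mm high, closed flat top, hollow below (mouth 30 mm wide); 25 g. It stands on the desk with its open end down, to the left or right of the lamp. z axis up.
- eraser: Blue eraser, 45 x 22 x 13 mm, on the desk on the other side of the lamp from the cap; origin at the centre of its underside. Leave alone.
- glass_tumbler: Steel glass, 68 mm across, 105 mm high; origin at the centre of its underside. Leave alone.
- pointer: Wooden pointer stick, 280 mm long, up to 19 mm thick, lying along its x axis; origin on its underside near the middle. Leave alone.
- globe: Small globe on its stand, 116 mm ball, 180 mm high in all; origin at the centre of its foot. Leave alone.
There are look-alikes about, which are no part of the job. Of the things shaped like the part that bears cap_center, the white one is meant.

How it is judged:
By the outcome, as a careful person would: the job done as asked, in the order asked, and still so for the second after the job is handed in, while the arm keeps its last pose, push and grip.
It also fails if it takes over 64 s, if anything falls off the work surface, if the arm or the gripper's body presses on something with over 40 N, if the wrist force passes 120 N, or if a joint passes its speed limit or range.

## Working session

There is one attempt and no reset: what is moved stays moved. The work goes in short steps, Python scripts to look and compute and a shell command to move; the robot and the scene stay as the last step left them, time stands still between calls to the robot, and variables do not carry over. Pictures are saved under pics/ and viewed, at most 10 in all, crops included, and the job is handed in when it is done.

```bash
mkdir -p pics
python3 - <<'E'
from bench import manip
import cv2,numpy as np
for n in("scene","top"):
    c=manip.camera(n);cv2.imwrite(f"pics/{n}0.png",c["frame"][:,:,::-1]);print(n,c["mtx"].round(1).tolist(),c["extrinsics"].round(4).tolist())
s=manip.sense();print(s)
E
```

```text
scene [[474.6, 0.0, 327.4], [0.0, 474.6, 234.3], [0.0, 0.0, 1.0]] [[-0.232, 0.8001, -0.5531, 1.2082], [0.9727, 0.1915, -0.1309, 0.1768], [0.0012, -0.5684, -0.8227, 1.0553], [0.0, 0.0, 0.0, 1.0]]
top [[461.8, 0.0, 323.0], [0.0, 461.8, 240.7], [0.0, 0.0, 1.0]] [[0.0252, -0.9876, 0.1547, 0.3842], [-0.9994, -0.0284, -0.0182, 0.0253], [0.0224, -0.1541, -0.9878, 1.331], [0.0, 0.0, 0.0, 1.0]]
{'t': 0.1, 'joint_pos': array([ 1.19476779,  0.3338116 ,  0.03987701,  1.46618037, -0.01341265,
        1.34329292, -0.05853666]), 'dq': array([ 0.00045291, -0.00178134, -0.00079034, -0.0023963 ,  0.00061875,
        0.00096012, -0.00043853]), 'tau': array([ 3.52242474e-03, -6.60019398e+01,  1.37013093e+00, -4.06471217e+01,
        1.71631831e-02,  8.99603998e-03, -4.04622733e-05]), 'position': array([ 0.17751554, -0.6248655 ,  0.23052997]), 'tcp_rot': array([-3.11017387e+00, -4.33169984e-01,  4.37791824e-04]), 'ft_force': array([ 0.51777121, -0.17027654,  0.31170639]), 'wrist_torque': array([0.01366942, 0.03416105, 0.04194832]), 'gripper_force': 0.0, 'finger_gap': 0.08520341739719917}
```

View pics/scene0.png

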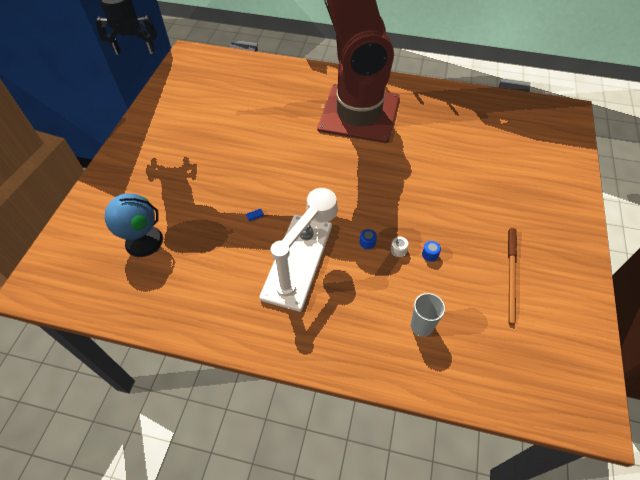

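View pics/top0.png

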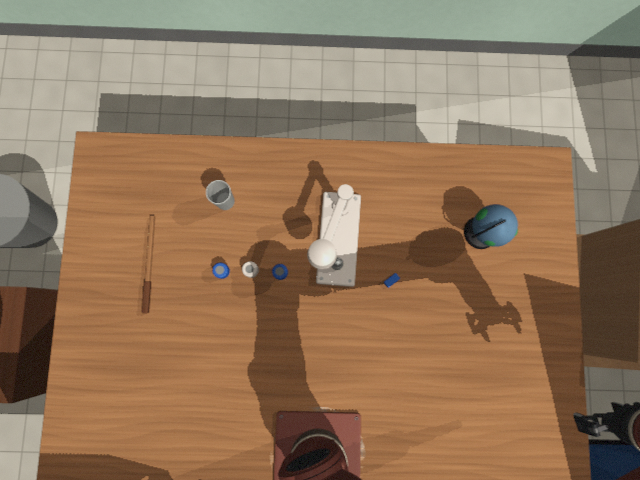

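The top view shows three cap-shaped things: blue (220,270), white (250,270), blue (280,272). In the scene view they are at (431,250), (400,246) and (368,239). The white one fits the description. The lamp's base spans about (340,238) in the top view with its shade at (322,254). The stud shows at (338,264), the eraser at (391,281), the glass at (219,195) and the globe at (492,228).

```bash
cat > h.py <<'E'
from bench import manip
import cv2,numpy as np
C={}
def cam(n):
    C[n]=manip.camera(n);return C[n]["frame"]
def ray(n,p):
    c=C[n];E=c["extrinsics"];d=E[:3,:3]@np.linalg.inv(c["mtx"])@[p[0],p[1],1.];return E[:3,3],d/np.linalg.norm(d)
def plane(n,p,z):
    o,d=ray(n,p);return (o+d*(z-o[2])/d[2])
def tri(p1,p2):
    o1,d1=ray("scene",p1);o2,d2=ray("top",p2)
    s=np.linalg.lstsq(np.c_[d1,-d2],o2-o1,rcond=None)[0]
    a,b=o1+d1*s[0],o2+d2*s[1];return (a+b)/2,np.linalg.norm(a-b)
def white(f,roi):
    x0,y0,x1,y1=roi;h=cv2.cvtColor(f,cv2.COLOR_RGB2HSV)
    m=np.zeros(f.shape[:2],np.uint8);m[y0:y1,x0:x1]=((h[...,1]<60)&(h[...,2]>110))[y0:y1,x0:x1]*255;return m
def blob(m):
    k=max(cv2.findContours(m,cv2.RETR_EXTERNAL,cv2.CHAIN_APPROX_NONE)[0],key=cv2.contourArea);return k
def proj(n,P):
    c=C[n];E=np.linalg.inv(c["extrinsics"]);q=c["mtx"]@(E[:3,:3]@P+E[:3,3]);return q[:2]/q[2]
E
python3 - <<'E'
from h import *
t=cam("top");s=cam("scene")
for n,f,roi in(("top",t,(236,256,264,284)),("scene",s,(385,230,412,262))):
    k=blob(white(f,roi));(x,y),r=cv2.minEnclosingCircle(k);print(n,"cap",(x,y),r,cv2.boundingRect(k),plane(n,(x,y),.036 if n=="top" else .018))
k=blob(white(t,(314,185,364,290)));print(cv2.boundingRect(k))
for n,f,(x,y,w,h) in(("capT",t,(205,250,90,40)),):pass
A=cv2.resize(t[240:300,200:300],None,fx=5,fy=5,interpolation=2);A2=cv2.resize(t[180:295,300:375],None,fx=4,fy=4,interpolation=2)
B=cv2.resize(s[180:320,250:345],None,fx=3,fy=3,interpolation=2);B2=cv2.resize(s[220:270,350:450],None,fx=5,fy=5)[:,:500]
L=np.zeros((560,500,3),np.uint8);L[:300]=A;L[300:550]=B2
R=np.zeros((560,300,3),np.uint8);R[:460]=A2
cv2.imwrite("pics/crop1.png",np.hstack([L,R])[:,:,::-1])
cv2.imwrite("pics/crop2.png",cv2.resize(s[180:320,250:345],None,fx=4.2,fy=4.2,interpolation=2)[:,:,::-1])
E
```

```text
top cap (249.5, 268.5) 7.905794143676758 (242, 261, 16, 16) [0.50222616 0.20530178 0.036     ]
scene cap (399.0, 246.5) 9.962529182434082 (391, 237, 17, 20) [0.504951   0.20264135 0.018     ]
(314, 185, 47, 101)
```

View pics/crop1.png

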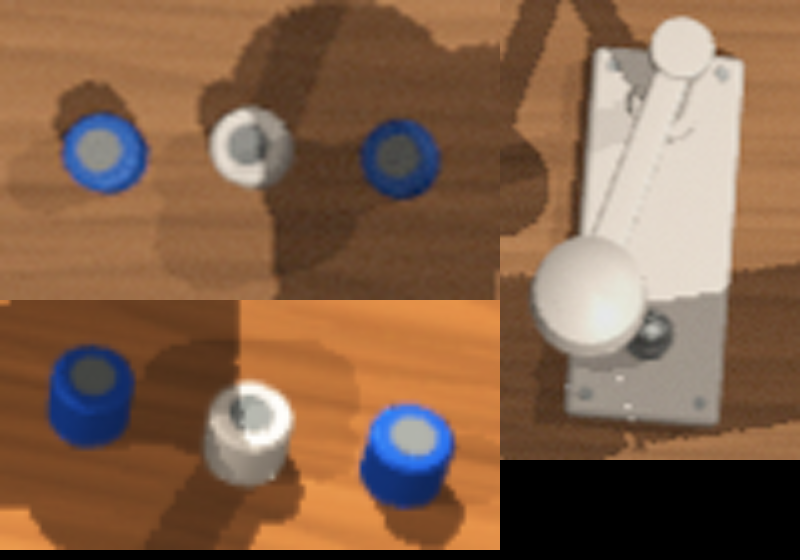

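View pics/crop2.png

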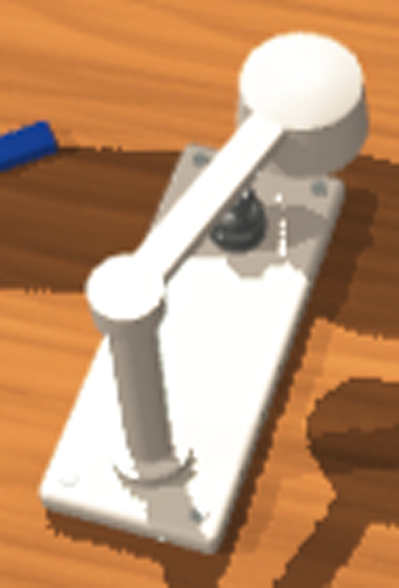

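The crop confirms the white cap at top (250,269) and scene (399,246), between the two blue ones. Plate corners in the top view are (324.2,192.5), (360.5,195.5), (316.8,283.2) and (354.2,286). The pivot is at (345.5,191.8), the shade top at (322,253), and the stud at about (338.5,264).

Run:
```python
from h import *
t=cam("top");s=cam("scene")
P=np.array([plane("top",p,.022) for p in((324.2,192.5),(360.5,195.5),(316.8,283.2),(354.2,286))]);print(P.round(4).tolist())
c=P.mean(0);ax=(P[0]+P[1]-P[2]-P[3])[:2];print("len",np.linalg.norm(ax)/2,"wid",np.linalg.norm(P[0]-P[1]),np.linalg.norm(P[2]-P[3]))
ax/=np.linalg.norm(ax);print("c",c,"yaw",np.arctan2(ax[1],ax[0]),"stud",c[:2]-.075*ax,"post",c[:2]+.09*ax)
Q=np.array([plane("scene",(250+u/4.2,180+v/4.2),.022) for u,v in((42,500),(215,548),(192,148),(345,180))]);c2=Q.mean(0);a2=(Q[0]+Q[1]-Q[2]-Q[3])[:2];a2/=np.linalg.norm(a2);print("scene: yaw",np.arctan2(a2[1],a2[0]),c2,"stud",c2[:2]-.075*a2)
print("pivot",plane("top",(345.5,191.8),.2),"shade",plane("top",(322,253),.205),"scene shade",plane("scene",(250+301/4.2,180+83/4.2),.205),"pivot s",plane("scene",(250+125/4.2,180+290/4.2),.2))
print("stud in top at z.064",plane("top",(338.5,263),.064),"scene",plane("scene",(250+243/4.2,180+200/4.2),.064))
print("cap tri",tri((400,242),(249.5,268.5)))
# caps grey disc / blue
for n,pts in(("top",((220.8,270.5),(279.5,271.5),(391,281),(219,192),(149,265))),("scene",((368.5,235.5),(432.6,247.5),(255,214),(428,303)))):
  for p in pts: print(n,p,plane(n,p,.036).round(3))
```

```text
[[0.7315, 0.0012, 0.022], [0.7258, -0.105, 0.022], [0.4671, 0.0155, 0.022], [0.462, -0.0905, 0.022]]
len 0.2645653442177434 wid 0.10633932537223532 0.10615874113924086
c [ 0.59659406 -0.04469571  0.022     ] yaw -0.05462947160259284 stud [ 0.52170595 -0.04060054] post [ 0.6864598  -0.04960992]
scene: yaw -0.054722472867724616 [ 0.60634556 -0.0421495   0.022     ] stud [ 0.53145783 -0.03804736]
pivot [ 0.68779663 -0.04924744  0.2       ] shade [0.52985097 0.00615689 0.205     ] scene shade [0.54595923 0.00650761 0.205     ] pivot s [ 0.69431085 -0.04960011  0.2       ]
stud in top at z.064 [ 0.52157108 -0.0424649   0.064     ] scene [ 0.53314167 -0.03434987  0.064     ]
cap tri (array([0.50241073, 0.20397078, 0.03591069]), np.float64(0.002688905225902061))
top (220.8, 270.5) [0.494 0.285 0.036]
top (279.5, 271.5) [0.496 0.121 0.036]
top (391, 281) [ 0.478 -0.193  0.036]
top (219, 192) [0.72  0.304 0.036]
top (149, 265) [0.504 0.485 0.036]
scene (368.5, 235.5) [0.502 0.12  0.036]
scene (432.6, 247.5) [0.5   0.286 0.036]
scene (255, 214) [ 0.504 -0.19   0.036]
scene (428, 303) [0.66  0.293 0.036]
```

The stud is at about (0.523,-0.040) and the lamp's yaw is -0.055. The shade is at (0.533,0.006), so swing is about -0.29 and the shortest push is toward +y. The cap is at (0.502,0.204). I'll turn the tool first so that tool x is world y and tool y is world x.

```bash
python3 -m inch '[[[0,0,-1,0,0,-0.185,255],[0,0,-1,0,0,-0.185,255],[0,0,-1,0,0,-0.185,255],[0,0,0,0,0,-0.185,255],[0,0,0,0,0,-0.185,255]]]' 40; python3 -m inch '[[[0,0,0,0,0,-0.185,255],[0,0,0,0,0,-0.185,255],[0,0,0,0,0,0,255]]]'
```

```text
t: 0.92
position: [0.1776, -0.6252, 0.2614]
tcp_rot: [2.586, 1.784, -0.0]
ft_force: [-0.5, -0.3, 0.6]
finger_gap: -0.0
gripper_force: 0.0
t: 1.3
position: [0.1775, -0.6252, 0.2612]
tcp_rot: [-2.222, -2.221, -0.0]
ft_force: [-0.8, -1.0, -0.6]
finger_gap: 0.0001
gripper_force: 0.0
```

```bash
python3 -m inch '[[[4,2.4,0,0,0,0,255],[4,2.4,0,0,0,0,255],[4,2.4,0,0,0,0,255],[4,2.4,0,0,0,0,255],[4,2.4,0,0,0,0,255]]]'; python3 -m inch '[[[4,2.4,0,0,0,0,255],[4,2.4,0,0,0,0,255],[4,2.4,0,0,0,0,255],[4,2.4,0,0,0,0,255],[4,2.4,0,0,0,0,255]]]';python3 -m inch '[[[4,2.3,0,0,0,0,255],[4,2.2,0,0,0,0,255],[4,2.2,0,0,0,0,255],[4,2.2,0,0,0,0,255],[0,0,0,0,0,0,255]]]'
```

```text
t: 1.92
position: [0.2981, -0.4237, 0.2615]
tcp_rot: [2.226, 2.216, 0.0]
ft_force: [0.4, 0.4, -0.0]
finger_gap: 0.0003
gripper_force: 0.0
t: 2.55
position: [0.4178, -0.2236, 0.2616]
tcp_rot: [2.226, 2.216, 0.0]
ft_force: [0.5, -0.0, -0.7]
finger_gap: -0.0004
gripper_force: 0.0
t: 3.18
position: [0.5071, -0.061, 0.2615]
tcp_rot: [-2.218, -2.224, -0.003]
ft_force: [-0.4, -0.2, -0.1]
finger_gap: 0.0002
gripper_force: 0.0
```

```bash
python3 -m inch '[[[0,0,3.2,0,0,0,255],[0,0,3.2,0,0,0,255],[0,0,3.1,0,0,0,255],[0,0,0,0,0,0,255]]]'; python3 -m inch '[[[2,0.6,0,0,0,0,255],[2,0.6,0,0,0,0,255],[2,0.6,0,0,0,0,255],[2,0.6,0,0,0,0,255],[2,0.6,0,0,0,0,255]]]'; python3 -m inch '[[[1.5,1.4,0,0,0,0,255],[1.5,1.4,0,0,0,0,255],[1.5,1.4,0,0,0,0,255],[1.3,1.4,0,0,0,0,255],[0,0,0,0,0,0,255]]]'
python3 - <<'E'
from h import *
cv2.imwrite("pics/push.png",np.hstack([cam("top")[150:310,180:400],cam("scene")[150:310,220:440]])[:,:,::-1])
E
```

```text
t: 3.68
position: [0.5043, -0.0657, 0.1645]
tcp_rot: [-2.222, -2.216, 0.004]
ft_force: [-1.0, 0.0, 0.4]
finger_gap: -0.0002
gripper_force: 0.0
t: 4.3
position: [0.5369, 0.0348, 0.1681]
tcp_rot: [2.223, 2.217, 0.001]
ft_force: [1.4, -1.5, 0.8]
finger_gap: -0.0001
gripper_force: 0.4
t: 4.92
position: [0.5929, 0.0937, 0.1677]
tcp_rot: [2.221, 2.221, 0.002]
ft_force: [-0.8, -0.4, 0.2]
finger_gap: -0.0
gripper_force: 0.0
```

View pics/push.png

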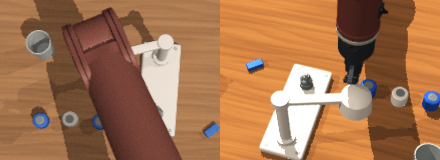

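The arm has swung to the lamp's +y side, with the shade at scene pixel (356,248), and the stud is uncovered. Now I'll back off, lift and go over the cap with the gripper open.

```bash
python3 -m inch '[[[-1,-4.5,0,0,0,0,255],[0,-4.5,-3,0,0,0,255],[3,0,-3,0,0,0,255],[4,0,-2,0,0,0,0],[5,0,0,0,0,0,0]]]'; python3 -m inch '[[[0,0,0,0,0,0,0],[0,0,0,0,0,0,0]]]'
python3 - <<'E'
from h import *
t=cam("top");s=cam("scene")
p=manip.sense();print(p["position"],p["joint_pos"].round(2))
k=blob(white(s,(385,230,412,262)));print(cv2.minEnclosingCircle(k),cv2.boundingRect(k))
cv2.imwrite("pics/p2.png",np.hstack([cv2.resize(t[150:310,180:380],None,fx=2,fy=2),cv2.resize(s[150:310,250:450],None,fx=2,fy=2)])[:,:,::-1])
E
```

```text
t: 5.65
position: [0.5028, 0.2025, 0.2488]
tcp_rot: [2.223, 2.215, 0.004]
ft_force: [2.4, 0.0, -0.8]
finger_gap: 0.0361
gripper_force: 0.0
t: 5.9
position: [0.5017, 0.2021, 0.2465]
tcp_rot: [2.221, 2.221, -0.001]
ft_force: [-0.4, -0.2, 0.3]
finger_gap: 0.0722
gripper_force: 0.0
[0.50205769 0.20134475 0.2463117 ] [ 0.33  0.2  -0.89  1.67  0.16  1.35 -0.59]
((398.9253845214844, 246.6119384765625), 9.833379745483398) (391, 237, 17, 20)
```

View pics/p2.png

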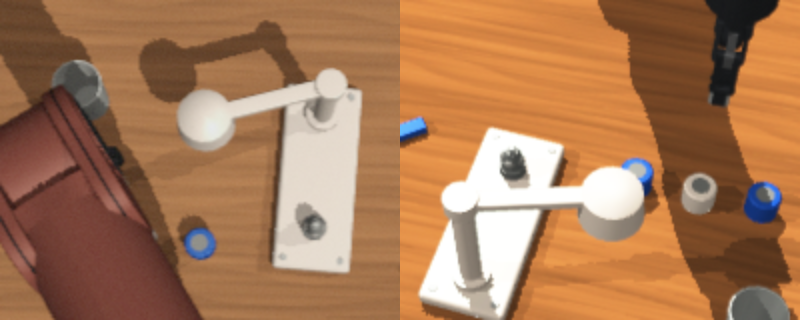

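Shade is at top (282,207), arm roughly 70° off to the side. The cap hasn't moved, at scene (399,246.6). Descending on the cap with the fingers along world x.

```bash
python3 -m inch '[[[0.25,0.1,5,0,0,0,0],[0,0,5,0,0,0,0],[0,0,5,0,0,0,0],[0,0,4,0,0,0,0],[0,0,0,0,0,0,0]]]'; python3 -m inch '[[[0,0,1.5,0,0,0,0],[0,0,1.5,0,0,0,0],[0,0,0.9,0,0,0,0],[0,0,0,0,0,0,0],[0,0,0,0,0,0,0]]]'
python3 - <<'E'
from h import *
s=cam("scene");t=cam("top");print(manip.sense()["position"])
cv2.imwrite("pics/p3.png",np.hstack([cv2.resize(s[190:290,340:460],None,fx=3.3,fy=4)[:400,:396],cv2.resize(t[220:300,270:370],None,fx=4,fy=4,interpolation=2)[:320].repeat(1,0) if 0 else cv2.copyMakeBorder(cv2.resize(t[220:300,280:370],None,fx=4,fy=4,interpolation=2),0,80,0,0,0)])[:,:,::-1])
E
```

```text
t: 6.62
position: [0.5011, 0.2034, 0.0539]
tcp_rot: [-2.22, -2.219, 0.008]
ft_force: [-0.5, 0.8, 0.7]
finger_gap: 0.0855
gripper_force: 0.0
t: 7.25
position: [0.503, 0.2059, 0.0177]
tcp_rot: [2.22, 2.223, 0.001]
ft_force: [0.1, -0.4, 0.6]
finger_gap: 0.0856
gripper_force: 0.0
[0.5031024  0.2058088  0.01781325]
```

View pics/p3.png

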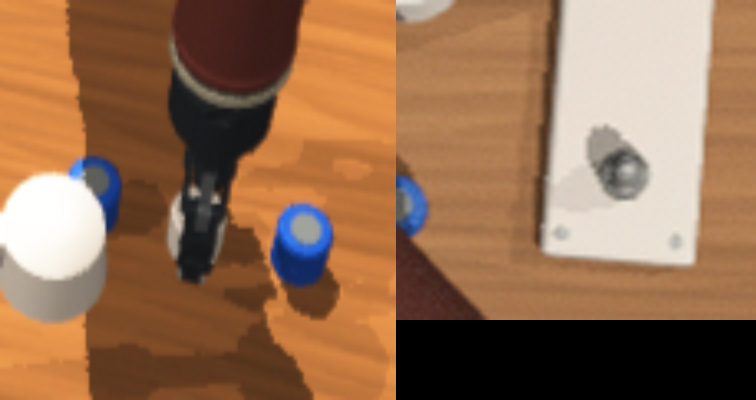

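The fingers straddle the white cap at crop (197,230), clear of the blue ones. The stud is in plain view at crop (620,172), which is top (336,263). Lower a little and grip.

```bash
python3 -m inch '[[[-0.1,0,1.1,0,0,0,0],[0,0,0,0,0,0,0],[0,0,0,0,0,0,120],[0,0,0,0,0,0,255],[0,0,0,0,0,0,255]]]' 80; python3 -m inch '[[[0,0,0,0,0,0,255],[0,0,0,0,0,0,255],[0,0,0,0,0,0,255],[0,0,0,0,0,0,255]]]'
python3 - <<'E'
from h import *
t=cam("top");g=t[220:300,280:370]
# plate bottom corners / stud from the clear view (crop x4 offset (280,220), crop shown at x offset 396)
for u,v,z in((542,253,.022),(694,264,.022),(622,172,.0705),(622,172,.06)): print(plane("top",(280+(u-396)/4,220+v/4),z).round(4))
h=cv2.cvtColor(t,cv2.COLOR_RGB2HSV);m=np.zeros(t.shape[:2],np.uint8);m[252:276,326:348]=(t[252:276,326:348].max(2)<125)*255
k=blob(m);print(cv2.minEnclosingCircle(k),cv2.boundingRect(k))
for z in(.0,.036,.05,.064,.07):print(z,proj("top",np.array([.523,-.0405,z])).round(1))
E
```

```text
t: 7.98
position: [0.5031, 0.2048, 0.007]
tcp_rot: [2.22, 2.222, 0.001]
ft_force: [-2.6, -0.7, 6.0]
finger_gap: 0.0424
gripper_force: 80.9
t: 8.48
position: [0.5031, 0.2048, 0.007]
tcp_rot: [2.22, 2.222, 0.001]
ft_force: [-1.9, -0.7, 6.9]
finger_gap: 0.0428
gripper_force: 81.0
[0.4669 0.0164 0.022 ]
[ 0.462  -0.0913  0.022 ]
[ 0.5207 -0.0366  0.0705]
[ 0.5219 -0.0371  0.06  ]
((335.625, 261.6875), 5.6337738037109375) (330, 257, 12, 11)
0.0 [336.6 264.8]
0.036 [337.3 263.5]
0.05 [337.5 263. ]
0.064 [337.8 262.5]
0.07 [337.9 262.2]
```

```bash
python3 -m inch '[[[0,0,-3,0,0,0,255],[0,0,-4,0,0,0,255],[0,0,-4,0,0,0,255],[0,0,-3,0,0,0,255],[0,0,0,0,0,0,255]]]'; python3 -m inch '[[[-4,0.3,0,0,0,0,255],[-5,0.4,0,0,0,0,255],[-5,0.4,0,0,0,0,255],[-5,0.4,0,0,0,0,255],[-4,0.3,0,0,0,0,255]]]';python3 -m inch '[[[-1.3,0.1,0,0,0,0,255],[0,0,0,0,0,0,255],[0,0,0,0,0,0,255]]]'
python3 - <<'E'
from h import *
s=cam("scene");t=cam("top");p=manip.sense()["position"];print(p,p+[0,0,-.007])
print("expected px rim",proj("scene",p-[0,0,.007]),"captop",proj("scene",p+[0,0,.029]),"boss(.523,-.0395,.036)",proj("scene",np.array([.523,-.0395,.036])),"pin",proj("scene",np.array([.523,-.0395,.0705])))
cv2.imwrite("pics/p4.png",np.hstack([cv2.resize(s[160:300,255:355],None,fx=4,fy=4,interpolation=2),cv2.resize(t[150:290,260:360],None,fx=4,fy=4,interpolation=2)])[:,:,::-1])
E
```

```text
t: 9.15
position: [0.5041, 0.2053, 0.1488]
tcp_rot: [2.219, 2.221, 0.006]
ft_force: [-0.3, -0.2, -0.3]
finger_gap: 0.0425
gripper_force: 81.0
t: 9.78
position: [0.5204, -0.0278, 0.1453]
tcp_rot: [-2.221, -2.221, 0.002]
ft_force: [1.2, -0.4, -0.9]
finger_gap: 0.0422
gripper_force: 81.0
t: 10.15
position: [0.5219, -0.0365, 0.1461]
tcp_rot: [-2.217, -2.224, -0.0]
ft_force: [0.5, 0.7, 0.5]
finger_gap: 0.0424
gripper_force: 81.0
[ 0.52198881 -0.03667691  0.14628428] [ 0.52198881 -0.03667691  0.13928428]
expected px rim [307.09460126 205.97943273] captop [306.58223393 196.65547745] boss(.523,-.0395,.036) [307.29107822 230.37165526] pin [306.83932956 222.63611046]
```

View pics/p4.png

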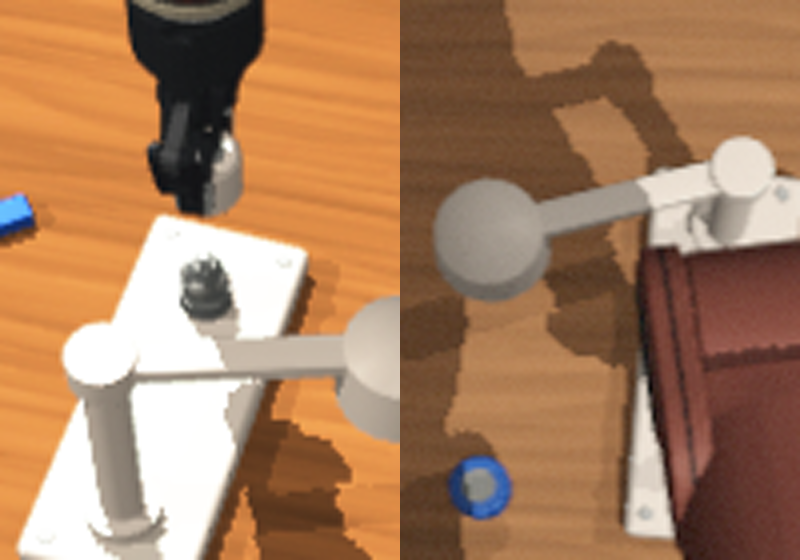

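The cap is held over the stud: rim bottom at scene crop (222,214), right edge at 243. The stud boss spans crop x 181–232 with its bottom at about 320. The lamp's arm is well aside. I'll compare the cap and stud in this one view to cancel the calibration bias.

Run:
```python
from h import *
s=cam("scene");p=manip.sense()["position"]
a=np.linspace(0,2*np.pi,200)
def circ(x,y,z,r):
    q=np.array([proj("scene",np.array([x+r*np.cos(b),y+r*np.sin(b),z])) for b in a]);return q[:,0].min(),q[:,0].max(),q[:,1].max()
print("cap pred l,r,bottom",np.round(circ(p[0],p[1],p[2]-.007,.022),1))
for x in(.522,.526,.53):print(x,"boss foot",np.round(circ(x,-.04,.022,.018),1),"boss top",np.round(circ(x,-.04,.036,.018),1))
R=s[215:250,290:325];m=((R.max(2)<120)*255).astype(np.uint8);k=blob(m);x,y,w,h=cv2.boundingRect(k);print("dark stud l,r,top,bottom",x+290,x+w+290,y+215,y+h+215)
R=s[185:220,300:325];hs=cv2.cvtColor(R,cv2.COLOR_RGB2HSV);m=((hs[...,1]<70)&(hs[...,2]>95)).astype(np.uint8)*255;x,y,w,h=cv2.boundingRect(blob(m));print("cap l,r,top,bottom",x+300,x+w+300,y+185,y+h+185)
```

```text
cap pred l,r,bottom [298.  316.  213.1]
0.522 boss foot [300.6 314.2 238.7] boss top [300.3 314.1 235.7]
0.526 boss foot [300.2 313.8 239.9] boss top [299.9 313.7 236.9]
0.53 boss foot [299.8 313.4 241.2] boss top [299.5 313.3 238.2]
dark stud l,r,top,bottom 300 313 226 240
cap l,r,top,bottom 306 315 193 214
```

Stud relative to the cap: about (0.5235,-0.0405). I'll correct the position, then go down in stages.

```bash
python3 -m inch '[[[-0.35,0.13,3,0,0,0,255],[0,0,3,0,0,0,255],[0,0,0,0,0,0,255],[0,0,0,0,0,0,255]]]'; python3 -m inch '[[[0,0,0.5,0,0,0,255],[0,0,0.5,0,0,0,255],[0,0,0.5,0,0,0,255],[0,0,0.5,0,0,0,255],[0,0,0,0,0,0,255]]]'
```

```text
t: 10.8
position: [0.5239, -0.0413, 0.0874]
tcp_rot: [2.219, 2.223, 0.001]
ft_force: [0.7, -0.1, 0.4]
finger_gap: 0.0426
gripper_force: 81.1
t: 11.42
position: [0.523, -0.0419, 0.0658]
tcp_rot: [-2.22, -2.222, 0.001]
ft_force: [-0.6, -0.9, 0.2]
finger_gap: 0.0422
gripper_force: 81.1
```

```bash
python3 -m inch '[[[0.1,0,0.3,0,0,0,255],[0,0,0.2,0,0,0,255]]]'; for i in 1 ; do python3 -m inch '[[[0,0,0.2,0,0,0,255],[0,0,0,0,0,0,255]]]'; done; python3 -m inch '[[[0,0,0.2,0,0,0,255],[0,0,0,0,0,0,255]]]'
```

```text
t: 11.68
position: [0.5234, -0.0408, 0.0612]
tcp_rot: [-2.22, -2.223, -0.0]
ft_force: [-0.3, -0.0, -0.9]
finger_gap: 0.0423
gripper_force: 81.1
t: 11.92
position: [0.5239, -0.0409, 0.0596]
tcp_rot: [2.22, 2.222, 0.001]
ft_force: [1.5, 0.4, 1.8]
finger_gap: 0.0425
gripper_force: 81.5
t: 12.18
position: [0.5242, -0.0409, 0.0582]
tcp_rot: [2.219, 2.222, 0.002]
ft_force: [-0.5, 0.1, 8.9]
finger_gap: 0.0427
gripper_force: 81.9
```

```bash
python3 -m inch '[[[0,0,0.2,0,0,0,255],[0,0,0,0,0,0,255]]]';python3 -m inch '[[[0,0,0.2,0,0,0,255],[0,0,0,0,0,0,255]]]';python3 -m inch '[[[0,0,0.2,0,0,0,255],[0,0,0,0,0,0,255]]]';python3 -m inch '[[[0,0,0.2,0,0,0,255],[0,0,0,0,0,0,255]]]'
```

```text
t: 12.42
position: [0.524, -0.0408, 0.0559]
tcp_rot: [2.22, 2.222, 0.001]
ft_force: [1.4, 0.2, 4.0]
finger_gap: 0.0422
gripper_force: 81.5
t: 12.68
position: [0.5236, -0.041, 0.0533]
tcp_rot: [2.22, 2.222, 0.001]
ft_force: [2.1, -0.7, 1.9]
finger_gap: 0.0424
gripper_force: 81.5
t: 12.92
position: [0.5232, -0.0408, 0.0507]
tcp_rot: [-2.22, -2.222, -0.0]
ft_force: [4.2, 1.3, -8.3]
finger_gap: 0.0423
gripper_force: 81.9
t: 13.18
position: [0.5231, -0.0409, 0.0486]
tcp_rot: [-2.22, -2.222, 0.0]
ft_force: [5.8, -0.1, -10.4]
finger_gap: 0.0423
gripper_force: 82.5
```

```bash
python3 -m inch '[[[0,0.05,0.2,0,0,0,255],[0,0,0,0,0,0,255]]]';python3 -m inch '[[[0,0,0.2,0,0,0,255],[0,0,0,0,0,0,255]]]';python3 -m inch '[[[0,0,0.15,0,0,0,255],[0,0,0,0,0,0,255]]]'
```

```text
t: 13.42
position: [0.5233, -0.0409, 0.0469]
tcp_rot: [-2.22, -2.222, 0.001]
ft_force: [2.1, -0.1, -4.0]
finger_gap: 0.0426
gripper_force: 83.2
t: 13.68
position: [0.5235, -0.0409, 0.0454]
tcp_rot: [-2.22, -2.222, 0.001]
ft_force: [-1.3, 0.1, 1.6]
finger_gap: 0.0424
gripper_force: 83.7
t: 13.92
position: [0.5237, -0.0409, 0.0439]
tcp_rot: [-2.22, -2.222, 0.0]
ft_force: [-2.3, -0.2, 3.4]
finger_gap: 0.0423
gripper_force: 83.9
```

```bash
python3 -m inch '[[[0,0,0.15,0,0,0,255],[0,0,0,0,0,0,255]]]';python3 -m inch '[[[0,0,0.1,0,0,0,255],[0,0,0,0,0,0,255]]]';python3 -m inch '[[[0,0,0.1,0,0,0,255],[0,0,0,0,0,0,255]]]'
```

```text
t: 14.18
position: [0.5238, -0.0409, 0.0429]
tcp_rot: [2.22, 2.222, -0.001]
ft_force: [-6.6, 0.2, 13.7]
finger_gap: 0.0425
gripper_force: 85.1
t: 14.42
position: [0.5238, -0.0409, 0.0428]
tcp_rot: [2.22, 2.222, -0.002]
ft_force: [-11.4, 0.1, 25.5]
finger_gap: 0.0423
gripper_force: 86.5
t: 14.68
position: [0.5238, -0.0409, 0.0428]
tcp_rot: [2.22, 2.222, -0.003]
ft_force: [-16.3, -0.8, 37.8]
finger_gap: 0.0426
gripper_force: 87.9
```

The cap has bottomed on the boss: TCP is at 0.0428, so the rim is at 0.036 as expected. I'll ease the press slightly and check.

```bash
python3 -m inch '[[[0,-0.02,-0.12,0,0,0,255],[0,0,0,0,0,0,255],[0,0,0,0,0,0,255],[0,0,0,0,0,0,255]]]'
python3 - <<'E'
from h import *
s=cam("scene");t=cam("top")
cv2.imwrite("pics/p5.png",np.hstack([cv2.resize(s[150:310,240:440],None,fx=2,fy=2),cv2.resize(t[150:310,180:380],None,fx=2,fy=2)])[:,:,::-1])
sh=plane("top",(282.5,207.5),.205);print("shade",sh,"swing",np.arctan2(sh[1]+.0494,sh[0]-.688)-(np.pi-.0546))
E
```

```text
t: 15.18
position: [0.5238, -0.0409, 0.0429]
tcp_rot: [2.22, 2.222, -0.001]
ft_force: [-9.1, 0.5, 22.7]
finger_gap: 0.0425
gripper_force: 85.7
shade [0.64130054 0.10747011 0.205     ] swing -1.2268554813703592
```

View pics/p5.png

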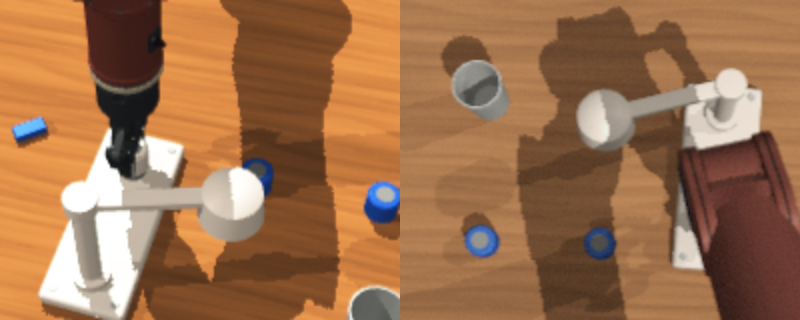

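The white cap is on the stud at scene crop (130,155), still gripped and pressed with about 23 N. The arm is swung about 70° aside, shade at crop (233,200), and the other objects in view are where they were.

```bash
python3 -c "
from bench import manip
print(manip.sign_off())"
```

```text
the job is handed in; nothing more can be done
None
```

The job is handed in: the lamp's arm is swung about 70° aside, and the white cap clicked onto the stud and is still gripped and pressed down on the boss with about 23 N, so the switch pin should be held down; I kept clear of the eraser, glass, pointer and globe, though the last picture shows only the eraser and the glass.

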